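# Hang a lipped parts bin on the louvered panel and key it onto its pin

## Task

Hang the green parts bin on the louvered panel, on the robot's side: carry it upright, lift its rear lip over the bare steel top rail between the two uprights and let it down so that the lip catches behind the rail. Work it sideways until the slot in the lip drops over the brass pin and the lip sits fully down on the rail, then let go. Leave everything else on the bench where it is.

Things in the scene. Friction and masses are not known exactly. Their poses are not given: they have to be found in the camera images.
- bin: green steel parts bin to hang, open on top, with wood plugs fixed inside below the rim. 100 mm deep (own x, front -50 to back +50), 60 mm wide (own y; flat upright sides 55 mm high, grip across these), back wall 60 mm high with a steel lip behind it. Origin: centre of its underside, z up. 0.2 to 0.33 kg
- bin_slot (a point): centre of the slot in the lip, at (55.5, 0, 57) mm in the bin's frame, axes as the bin's. The lip: a web 66 mm wide (y), 3 mm thick, underside at z = 57, spans an 11 mm gap between the back wall (x = 50) and the tongue (x = 61). The slot cuts the web's middle: 14 mm in y, over the whole gap
- bin_tongue (a point): tip of the lip's down-turned tongue, at (66, 0, 41) mm in the bin's frame: 16 mm below the web's underside, 66 mm wide, flared backwards to x = 68 mm
- panel: grey louvered panel, fixed upright on the bench: 6 mm plate, 260 mm wide (own y). Origin on the bench under the plate's middle, z up. The bin hangs on its -x side, bin x along panel x. Behind the rail is free space; in front the plate is flat down to 80 mm; small louvers, 10 mm proud, sit lower and outside the uprights
- rail_mid (a point): middle of the rail's top edge, 160 mm above the bench, axes as the panel's. The rail is the plate's bare steel top, 6 mm thick (x from -3 to +3), 106 mm long in y between two dark uprights 18 mm higher. On it stands a brass pin, 6 mm in x, 8 mm in y, 9 mm high
- pin_zone (a point): same point as rail_mid. The pin is fixed within 15 mm of here along y; ITS PLACE IS NOT REPORTED and differs each time: see it or feel for it. A lip resting on the pin sits 9 mm high and can slide sideways; with slot and pin within 3 mm the bin drops until the web lies on the rail, the pin showing in the slot; let go, it leans a few degrees
- tray: open wooden tray without a lip, 100 x 60 x 45 mm; not to be hung; origin under its centre (bystander, leave alone)
- offcut: dark wood offcut 50 x 90 x 22 mm lying flat; origin under its centre (bystander, leave alone)
- gouge_a: carving gouge lying on the bench, 220 mm long, 20 mm thick handle; origin at bench level near the ferrule (bystander, leave alone)
- gouge_b: second carving gouge, same size (bystander, leave alone)
- mallet: round carver's mallet standing on its head, 84 mm across, 200 mm tall; origin under its centre (bystander, leave alone)
- glue: white glue bottle with orange cap, 56 mm across, 150 mm tall; origin under its centre (bystander, leave alone)

How it is judged:
On the way, in this order (a step that is already met when the one before it is completed fails the run):
1. the bin is lifted off the bench (height (world z) of bin above 0.05 m), for 0.1 s.
2. its lip is over the rail, tongue behind (x of bin_slot in the frame of rail_mid between -0.008 and 0.008 m and z of bin_slot in the frame of rail_mid between -0.004 and 0.014 m), for 0.1 s.
At the end, for the whole second after the job is handed in: The bin hangs at rest from the rail, released: the slot's centre (web underside) within 4 mm of the rail top's height and 7 mm of the rail's centre plane, so the pin is through the slot; the bin within 0.22 rad of upright and its x axis within 0.2 rad of the panel's (x of bin_slot in the frame of rail_mid between -0.007 and 0.007 m and z of bin_slot in the frame of rail_mid between -0.004 and 0.004 m and angle between the x axis of bin and the x axis of panel, either way round below 0.2 rad and angle between bin's own z axis and vertical below 0.22 rad and linear speed of bin below 0.02 m/s and contact force between bin and the fingers below 0.1 N); the robot touches nothing.
It fails at once if the bin is tipped over by more than 0.7 rad (angle between bin's own z axis and vertical above 0.7 rad).
It fails at once if a bystander is moved by more than 30 mm (distance of any of tray, offcut, gouge_a, gouge_b, mallet, glue from where it was at the start of the episode above 0.03 m).
It also fails if it takes over 54 s, if anything falls off the work surface, if the arm or the gripper's body presses on something with over 40 N, if the wrist force passes 120 N, or if a joint passes its speed limit or range.

## Robot

A 6-joint arm with a two-finger parallel gripper is mounted at the origin on the work surface. World frame = base frame: x ahead of the robot, y to its left, z up, the work surface at z = 0. Lengths are in m, angles in rad, forces in N, time in s.
With the tool pointing down it reaches from about 0.275 to 0.825 m from the base axis. Payload 4.9 kg.
Tool frame: the origin (TCP) lies at the very end of the fingers, on their centre line; the grasp point (between the pads) lies 19 mm behind it (env.hold_point_z is the distance from the TCP to the grasp point, in m); x points along the fingers, y is the direction in which the jaws open and shut, and the axes are right-handed (so a half turn about x gives the same grasp; the last joint's range is limited). The gripper opens to 85 mm and grips with 20 to 120 N. Pads are 22 mm wide; open, the fingers measure 114 mm over their backs; the gripper's body (76 mm by 85 mm) begins 54 mm behind the grasp point. The pads swing forward as they close: fully open they stand 13 mm farther back than shut.
Start: joints at [-1.294, 0.326, -0.193, 1.052, 0, 1.437], TCP at [0.22, -0.504, 0.231] pointing down, gripper open.
Joint ranges: [-2.65, 2.65], [-0.97, 1.79], [-1.3, 1.35], [-1.93, 2.1], [-1.47, 1.37], [-3.14, 3.14]. Speed limits (rad/s): [2.57, 2.57, 3.14, 3.14, 3.14, 3.14].

## Interface

Orientations are given as a rotation vector (axis times angle).
In Python, from plant import env, grab_frame, camera_params gives the robot as it stands.
- The arm moves only by the shell command python3 -m inch 'ROWS' [FORCE]. ROWS is JSON, a list of rows, each an object with "slide": the shift along the tool's x, y, z in mm, a list of three; "delta_rot": the turn, a rotation vector about the tool's x, y, z in rad, a list of three; "claw": the opening, from -1 (shut) to 1 (fully open). A call has 1 to 8 rows; each row is the pose to reach, as a shift and turn from the pose commanded when the call began, along the tool's axes at that moment; what a row does not reach only later rows make up. A row lasts 1/12 s, in which the tool goes at most 41.7 mm and 7.16 degrees, less where a joint would pass 70% of its speed; a pose out of reach is approached as far as the arm can. A call with a gripper value outside its range is refused whole. The fingers move at their own pace and stop on an object; FORCE is the grip in N (left out, the last holds). Time passes only in rows, so rows that repeat a pose let the fingers close. It gives the time, the measured TCP pose, the force and the opening at its end, in the units of the state.
- env.observe(): the state, without advancing time (a new reading comes with each control period).
- grab_frame(name): name is "side" or "top" or "wrist"; returns the picture (384x512x3 uint8, red, green, blue); there is no depth.
- camera_params(name): a dict with "intrinsics" (3x3 intrinsics, pixels), "dist_coeffs" ([k1, k2, p1, p2, k3] as OpenCV has them; the pictures are not rectified), "T" (4x4, takes a point from camera to world coordinates). Camera axes: x right, y down, z forward; pixel columns grow to the right and rows downward; lengths in m; the calibration is good to about 2 mm. A picture is of the moment at which its call begins: read the wrist's pose just before it. camera_params takes no time and is no camera call; for the wrist camera it gives the pose at the moment of the call.
- env.finish_job(): hands the job in, once; it reports no verdict.
The state is a dict: "time": time; "joint_pos": joint angles; "qd": joint speeds; "effort": joint torques, N m; "position": TCP position; "ee_rot": TCP orientation; "ft_force": force on the tool from outside, world axes, zero at the start; "ft_torque": the same for the moment, N m; "width": finger opening in m.
Only numpy, scipy, OpenCV 4.12 (cv2) and the standard library are available. Lean on these libraries where they do the work, as an engineer would, in place of code of your own. Each camera call takes 0.05 s, during which the arm holds its last target.

## Working session

There is one attempt and no reset: what is moved stays moved. The work goes in short steps, Python scripts to look and compute and a shell command to move; the robot and the scene stay as the last step left them, time stands still between calls to the robot, and variables do not carry over. Pictures are saved under pics/ and viewed, and the job is handed in when it is done.

```bash
ls; mkdir -p pics
python3 - <<'E'
from plant import env, grab_frame, camera_params
import cv2
s=env.observe(); print({k:s[k] for k in ('time','position','ee_rot','width','joint_pos')})
for n in ('side','top','wrist'):
    p=camera_params(n); print(n,p)
    cv2.imwrite(f'pics/{n}0.png',grab_frame(n)[:,:,::-1])
E
```

```text
pics
{'time': 0.0, 'position': array([ 0.21949473, -0.50367902,  0.2305158 ]), 'ee_rot': array([ 1.99576281,  0.41757095, -1.99604617]), 'width': 0.08558179592734096, 'joint_pos': array([-1.29417992e+00,  3.26937181e-01, -1.93556723e-01,  1.05201389e+00,
       -1.72531728e-05,  1.43660415e+00])}
side {'intrinsics': array([[352.70151889,   0.        , 258.22061571],
       [  0.        , 352.70151889, 191.78997594],
       [  0.        ,   0.        ,   1.        ]]), 'dist_coeffs': array([-0.09659912,  0.        ,  0.        ,  0.        ,  0.        ]), 'T': array([[-0.72425464, -0.53224895,  0.43836773,  0.02443715],
       [-0.6895293 ,  0.56101723, -0.45804914,  0.53927373],
       [-0.00213568, -0.63401161, -0.77332058,  1.0062053 ],
       [ 0.        ,  0.        ,  0.        ,  1.        ]])}
top {'intrinsics': array([[428.59945434,   0.        , 251.16124073],
       [  0.        , 428.59945434, 192.21371109],
       [  0.        ,   0.        ,   1.        ]]), 'dist_coeffs': array([0.0548864, 0.       , 0.       , 0.       , 0.       ]), 'T': array([[ 8.92126514e-03, -9.93084447e-01,  1.17062769e-01,
         3.58456978e-01],
       [-9.99959372e-01, -8.70883944e-03,  2.32601433e-03,
         7.02658268e-04],
       [-1.29044779e-03, -1.17078764e-01, -9.93121794e-01,
         1.38191407e+00],
       [ 0.00000000e+00,  0.00000000e+00,  0.00000000e+00,
         1.00000000e+00]])}
wrist {'intrinsics': array([[316.75455641,   0.        , 255.55066662],
       [  0.        , 316.75455641, 186.1462301 ],
       [  0.        ,   0.        ,   1.        ]]), 'dist_coeffs': array([-0.02814944,  0.        ,  0.        ,  0.        ,  0.        ]), 'T': array([[ 0.40019629, -0.88278278, -0.24604366,  0.28085772],
       [-0.91642875, -0.3858339 , -0.10625703, -0.47697868],
       [-0.00113011,  0.26800515, -0.96341682,  0.37177078],
       [ 0.        ,  0.        ,  0.        ,  1.        ]])}
```

View pics/side0.png

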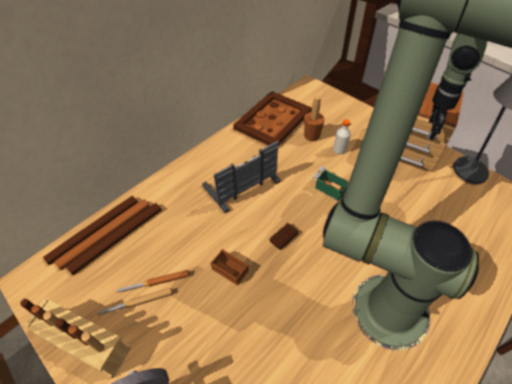

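View pics/top0.png

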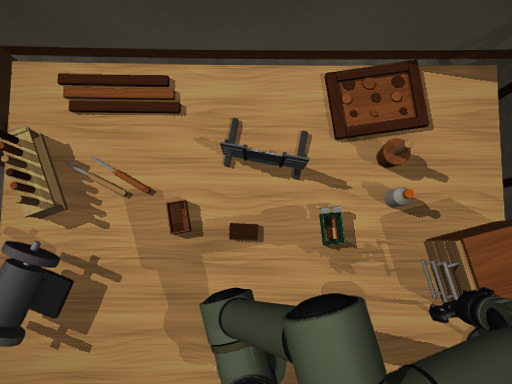

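View pics/wrist0.png

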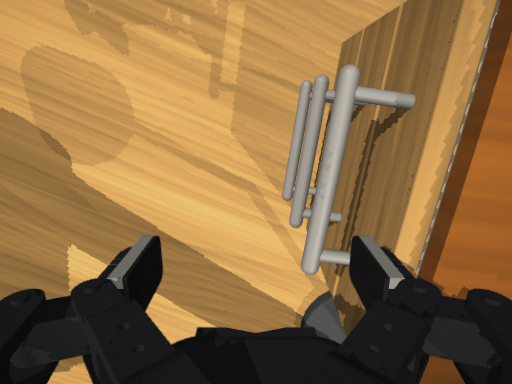

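The side view shows the bin at (330,183), partly hidden by the arm, and the panel at (248,175). The top view shows the bin at (332,227) with its lip up-image, and the panel rail from about (222,155) to (307,165). I'll enlarge these.

```bash
cat > h.py <<'E'
import cv2, numpy as np
from plant import env, grab_frame, camera_params
from scipy.spatial.transform import Rotation as R
def crop(src,dst,x0,y0,x1,y1,k):
    im=cv2.imread(src)[y0:y1,x0:x1]; cv2.imwrite(dst,cv2.resize(im,None,fx=k,fy=k,interpolation=cv2.INTER_CUBIC))
def ray(p,uv):
    n=cv2.undistortPoints(np.array([[uv]],float),p['intrinsics'],p['dist_coeffs'])[0,0]
    d=p['T'][:3,:3]@np.array([n[0],n[1],1]); return p['T'][:3,3],d/np.linalg.norm(d)
def atz(p,uv,z):
    o,d=ray(p,uv); return o+d*(z-o[2])/d[2]
def tri(pairs):
    A=np.zeros((3,3));b=np.zeros(3);L=[]
    for p,uv in pairs:
        o,d=ray(p,uv);M=np.eye(3)-np.outer(d,d);A+=M;b+=M@o;L.append((o,M))
    x=np.linalg.solve(A,b); return x,[np.linalg.norm(M@(x-o)) for o,M in L]
def proj(p,X):
    Ti=np.linalg.inv(p['T']); r,_=cv2.Rodrigues(Ti[:3,:3])
    return cv2.projectPoints(np.atleast_2d(np.array(X,float)),r,Ti[:3,3],p['intrinsics'],p['dist_coeffs'])[0][:,0]
E
python3 - <<'E'
from h import *
crop('pics/top0.png','pics/top_bin.png',305,195,365,260,9)
crop('pics/top0.png','pics/top_pan.png',210,110,320,185,7)
crop('pics/side0.png','pics/side_pan.png',195,135,295,215,7)
crop('pics/side0.png','pics/side_bin.png',305,155,360,215,9)
E
```

```text
(no output)
```

View pics/top_bin.png

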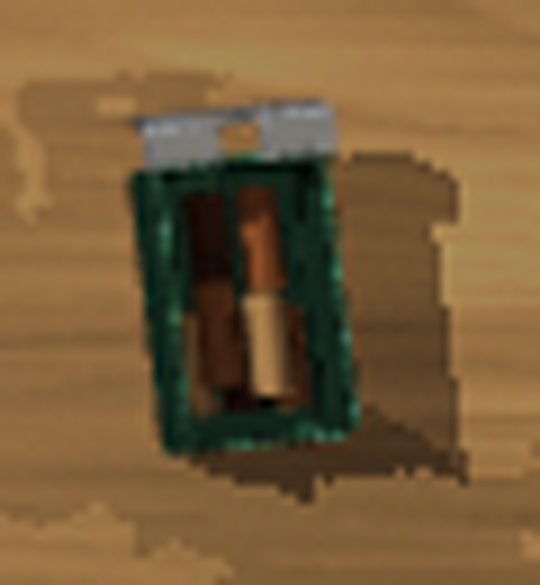

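View pics/top_pan.png

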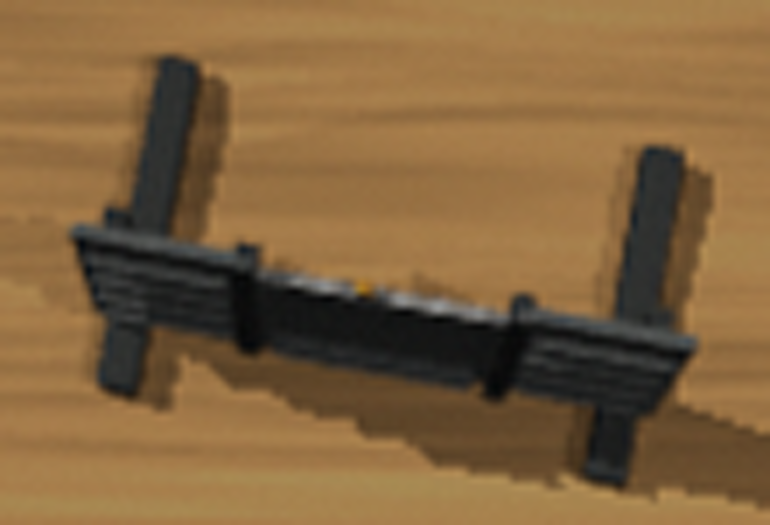

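View pics/side_pan.png

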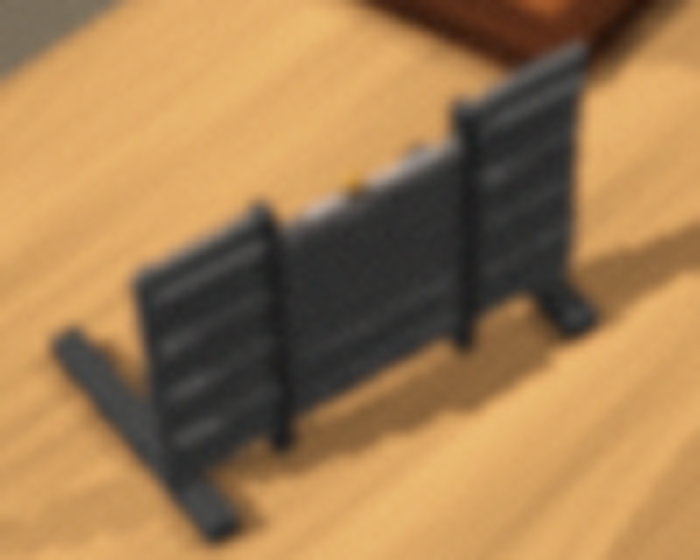

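View pics/side_bin.png

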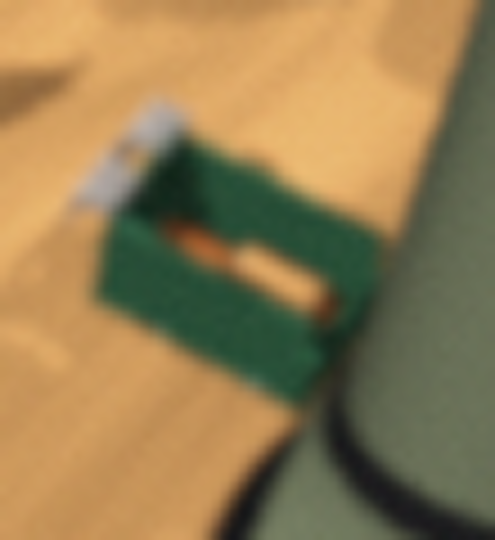

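Run:
```python
from h import *
T=camera_params('top');S=camera_params('side')
np.set_printoptions(precision=4,suppress=True)
def c(x0,y0,k,x,y): return (x0+(x+.5)/k-.5,y0+(y+.5)/k-.5)
tb=lambda x,y:c(305,195,9,x,y); sb=lambda x,y:c(305,155,9,x,y)
tp=lambda x,y:c(210,110,7,x,y); sp=lambda x,y:c(195,135,7,x,y)
print('slot',tri([(T,tb(240,137)),(S,sb(130,155))]))
print('binBL',tri([(T,tb(135,172)),(S,sb(108,215))]))
print('pin',tri([(T,tp(364,287)),(S,sp(354,187))]))
print('railL',tri([(T,tp(263,276)),(S,sp(290,222))]))
print('railR',tri([(T,tp(508,318)),(S,sp(458,147))]))
rl,rr=atz(T,tp(263,276),.16),atz(T,tp(508,318),.16)
print(rl,rr,np.linalg.norm(rl-rr),(rl+rr)/2,np.degrees(np.arctan2(*(rl-rr)[:2])))
for q in [(135,172),(328,160),(170,452),(355,435)]: print(atz(T,tb(*q),.055))
f=[atz(T,tb(*q),.055) for q in [(135,172),(328,160),(170,452),(355,435)]]
x1=(f[0]+f[1]-f[2]-f[3])/2; print('binx',np.linalg.norm(x1),np.degrees(np.arctan2(x1[1],x1[0])),sum(f)/4,np.linalg.norm(f[0]-f[1]))
print('slot@.058',atz(T,tb(240,137),.058), 'pin@.165',atz(T,tp(364,287),.165))
```

```text
slot (array([ 0.4633, -0.2426,  0.0607]), [np.float64(0.001690646987372199), np.float64(0.0016906469873721865)])
binBL (array([ 0.4494, -0.2068,  0.0644]), [np.float64(0.00023604098213903148), np.float64(0.000236040982139031)])
pin (array([ 0.624 , -0.0253,  0.1634]), [np.float64(0.0003704834414056465), np.float64(0.0003704834414055164)])
railL (array([0.6262, 0.0159, 0.1695]), [np.float64(0.0005796599717880403), np.float64(0.0005796599717882826)])
railR (array([ 0.6132, -0.0856,  0.1541]), [np.float64(0.0001605970233533178), np.float64(0.00016059702335344874)])
[0.6287 0.0164 0.16  ] [ 0.6119 -0.0852  0.16  ] 0.10299810252696022 [ 0.6203 -0.0344  0.16  ] 9.421244884457234
[ 0.4499 -0.2084  0.055 ]
[ 0.4547 -0.2745  0.055 ]
[ 0.3546 -0.2192  0.055 ]
[ 0.361 -0.282  0.055]
binx 0.09491285642057876 5.539233569152625 [ 0.405 -0.246  0.055] 0.06628640465902627
slot@.058 [ 0.4621 -0.2439  0.058 ] pin@.165 [ 0.6234 -0.0255  0.165 ]
```

```bash
cat >> h.py <<'E'
np.set_printoptions(precision=4,suppress=True)
def rel(pos,yaw,R0=None,p0=None):
    """pose with tool pointing down, camera (tool-side) azimuth yaw deg -> slide mm, delta_rot from current"""
    s=env.observe(); p0=s['position'] if p0 is None else p0
    M=R.from_rotvec(s['ee_rot'] if R0 is None else R0).as_matrix()
    return M.T@(np.array(pos)-p0)*1000, M
E
python3 - <<'E'
from h import *
s=env.observe(); M=R.from_rotvec(s['ee_rot']).as_matrix(); print(M)
W=camera_params('wrist')['T']; print('cam in tool',M.T@(W[:3,3]-s['position']), M.T@W[:3,:3])
x=np.array([.405,-.247,.18]); print(M.T@(x-s['position'])*1000)
print('az tool z',np.degrees(np.arctan2(M[1,2],M[0,2])),'y',np.degrees(np.arctan2(M[1,1],M[0,1])))
E
```

```text
[[-0.0004  0.3994 -0.9168]
 [ 0.0013 -0.9168 -0.3994]
 [-1.     -0.0013 -0.0002]]
cam in tool [-0.1412 -0.0002 -0.067 ] [[-0.0004 -0.2682  0.9634]
 [ 1.      0.0007  0.0007]
 [-0.0009  0.9634  0.2682]]
[  50.936  -161.302  -272.5933]
az tool z -156.46095810354473 y -66.46094488631863
```

```bash
python3 -m inch '[{"slide":[0,-25,-40],"delta_rot":[0.05,0,0],"claw":1},{"slide":[0,-45,-76],"delta_rot":[0.1,0,0],"claw":1},{"slide":[0,-66,-110],"delta_rot":[0.15,0,0],"claw":1},{"slide":[10,-86,-145],"delta_rot":[0.2,0,0],"claw":1},{"slide":[20,-106,-179],"delta_rot":[0.25,0,0],"claw":1},{"slide":[30,-126,-213],"delta_rot":[0.3,0,0],"claw":1},{"slide":[40,-145,-245],"delta_rot":[0.314,0,0],"claw":1},{"slide":[51,-161,-272],"delta_rot":[0.314,0,0],"claw":1}]'
python3 -m inch '[{"slide":[0,0,0],"delta_rot":[0,0,0],"claw":1},{"slide":[0,0,0],"delta_rot":[0,0,0],"claw":1}]'
python3 - <<'E'
from h import *
s=env.observe();np.save('w1_T.npy',camera_params('wrist')['T']); cv2.imwrite('pics/w1.png',grab_frame('wrist')[:,:,::-1])
print(s['time'],s['position'],s['ee_rot'],s['ft_force'])
E
```

```text
time: 0.82
position: [0.4057, -0.2456, 0.1799]
ee_rot: [2.172, 0.106, -2.171]
ft_force: [0.9, 0.3, -0.2]
width: 0.0853
time: 0.98
position: [0.4049, -0.2463, 0.1796]
ee_rot: [2.169, 0.11, -2.172]
ft_force: [-0.7, -0.2, 0.1]
width: 0.0853
0.9833 [ 0.4049 -0.2463  0.1796] [ 2.1686  0.1103 -2.172 ] [-0.6677 -0.217   0.0744]
```

View pics/w1.png

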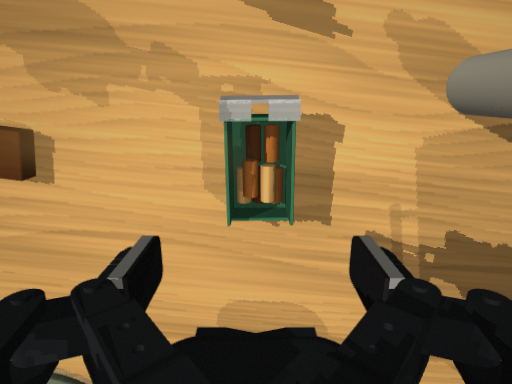

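The wrist view shows the bin squarely aligned, with the slot near (260,108), the rear rim at about row 121 and the front rim at about row 221. I'll enlarge it for exact points.

Run:
```python
from h import *
crop('pics/w1.png','pics/w1c.png',210,85,310,235,4)
```

```text
(no output)
```

View pics/w1c.png

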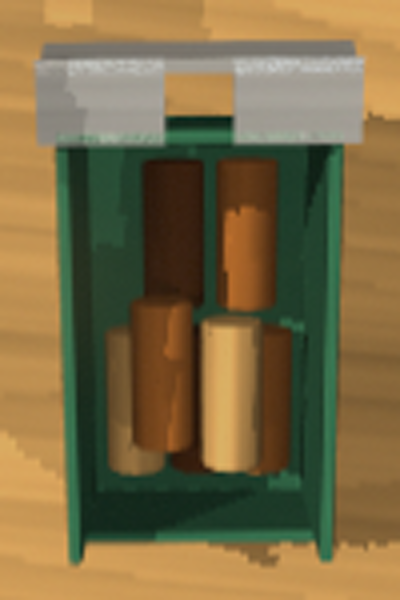

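Run:
```python
from h import *
T=camera_params('top');W=camera_params('wrist');W['T']=np.load('w1_T.npy')
c=lambda x,y:(210+(x+.5)/4-.5,85+(y+.5)/4-.5)
P=lambda x,y,z:atz(W,c(x,y),z)
a,b,d,e=P(36,58,.06),P(363,60,.06),P(36,143,.06),P(364,146,.06)
print(a,b,d,e,np.linalg.norm(a-b),np.linalg.norm(a-d)); v=a-b; print('yaw',np.degrees(np.arctan2(-v[0],v[1])))
v=d-e; print('yaw',np.degrees(np.arctan2(-v[0],v[1])))
sl=P(165,72,.06);sr=P(234,72,.06);sf=P(199.5,115,.06);print('slot',sl,sr,sf,np.linalg.norm(sl-sr))
print('tri slot',tri([(W,c(199.5,93)),(T,(331.22,209.78))]))
f1,f2=P(70,560,.055),P(335,560,.055); print('front',f1,f2,np.linalg.norm(f1-f2),(f1+f2)/2)
v=(d+e)/2-(f1+f2)/2; print('len',np.linalg.norm(v),np.degrees(np.arctan2(v[1],v[0])))
s=env.observe();M=R.from_rotvec(s['ee_rot']).as_matrix();print(M)
```

```text
[ 0.4676 -0.2105  0.06  ] [ 0.4738 -0.2752  0.06  ] [ 0.451  -0.2117  0.06  ] [ 0.4571 -0.2777  0.06  ] 0.06504160653612233 0.016642147559815954
yaw 5.4867847833259615
yaw 5.311370798088077
slot [ 0.4675 -0.2363  0.06  ] [ 0.4689 -0.25    0.06  ] [ 0.4598 -0.244   0.06  ] 0.013752876532448152
tri slot (array([ 0.4631, -0.2441,  0.0542]), [np.float64(0.000945106862520183), np.float64(0.0009451068625201681)])
front [ 0.3592 -0.2253  0.055 ] [ 0.3653 -0.2847  0.055 ] 0.05977529447366847 [ 0.3622 -0.255   0.055 ]
len 0.09254088072515604 6.391570000170326
[[-0.0008  0.0983 -0.9952]
 [-0.     -0.9952 -0.0983]
 [-1.     -0.0001  0.0008]]
```

```bash
python3 -m inch '[{"slide":[35,3,-2],"delta_rot":[0,0,0],"claw":1},{"slide":[70,3,-2],"delta_rot":[0,0,0],"claw":1},{"slide":[100,3,-2],"delta_rot":[0,0,0],"claw":1},{"slide":[130,3,-2],"delta_rot":[0,0,0],"claw":1},{"slide":[150,3,-2],"delta_rot":[0,0,0],"claw":1},{"slide":[160,3,-2],"delta_rot":[0,0,0],"claw":1},{"slide":[162,3,-2],"delta_rot":[0,0,0],"claw":1},{"slide":[162,3,-2],"delta_rot":[0,0,0],"claw":1}]' 60
python3 -m inch '[{"slide":[0,0,0],"delta_rot":[0,0,0],"claw":1},{"slide":[0,0,0],"delta_rot":[0,0,0],"claw":0.3},{"slide":[0,0,0],"delta_rot":[0,0,0],"claw":-1},{"slide":[0,0,0],"delta_rot":[0,0,0],"claw":-1},{"slide":[0,0,0],"delta_rot":[0,0,0],"claw":-1},{"slide":[0,0,0],"delta_rot":[0,0,0],"claw":-1},{"slide":[0,0,0],"delta_rot":[0,0,0],"claw":-1},{"slide":[0,0,0],"delta_rot":[0,0,0],"claw":-1}]' 60
python3 -m inch '[{"slide":[0,0,0],"delta_rot":[0,0,0],"claw":-1},{"slide":[0,0,0],"delta_rot":[0,0,0],"claw":-1},{"slide":[0,0,0],"delta_rot":[0,0,0],"claw":-1},{"slide":[0,0,0],"delta_rot":[0,0,0],"claw":-1}]' 60
```

```text
time: 1.7
position: [0.4067, -0.2518, 0.0184]
ee_rot: [2.172, 0.104, -2.173]
ft_force: [0.3, 0.2, 0.8]
width: 0.0858
time: 2.37
position: [0.4079, -0.2512, 0.0196]
ee_rot: [2.173, 0.104, -2.169]
ft_force: [-0.5, 0.6, 7.0]
width: 0.0593
time: 2.7
position: [0.4079, -0.2512, 0.0197]
ee_rot: [2.173, 0.104, -2.169]
ft_force: [-1.5, 0.1, 7.0]
width: 0.0593
```

```bash
python3 -m inch '[{"slide":[-10,0,0],"delta_rot":[0,0,0],"claw":-1},{"slide":[-30,0,0],"delta_rot":[0,0,0],"claw":-1},{"slide":[-60,0,0],"delta_rot":[0,0,0],"claw":-1},{"slide":[-90,0,0],"delta_rot":[0,0,0],"claw":-1},{"slide":[-120,0,0],"delta_rot":[0,0,0],"claw":-1},{"slide":[-145,0,0],"delta_rot":[0,0,0],"claw":-1},{"slide":[-150,0,0],"delta_rot":[0,0,0],"claw":-1},{"slide":[-150,0,0],"delta_rot":[0,0,0],"claw":-1}]' 60
python3 - <<'E'
from h import *
s=env.observe();np.save('w2_T.npy',camera_params('wrist')['T']); cv2.imwrite('pics/w2.png',grab_frame('wrist')[:,:,::-1])
cv2.imwrite('pics/s2.png',grab_frame('side')[:,:,::-1])
print(s['time'],s['position'],s['ee_rot'],s['ft_force'],s['width'])
M=R.from_rotvec(s['ee_rot']).as_matrix();print(M)
crop('pics/s2.png','pics/s2c.png',225,95,375,215,5)
E
```

```text
time: 3.37
position: [0.4081, -0.2516, 0.1703]
ee_rot: [2.174, 0.102, -2.167]
ft_force: [0.1, 0.0, -2.8]
width: 0.0592
3.3667 [ 0.4081 -0.2516  0.1703] [ 2.1737  0.1019 -2.1667] [ 0.06    0.0394 -2.7516] 0.059176485240833125
[[ 0.0033  0.0968 -0.9953]
 [-0.003  -0.9953 -0.0968]
 [-1.      0.0033 -0.003 ]]
```

View pics/w2.png

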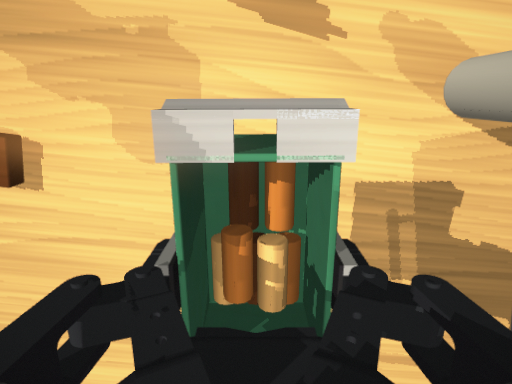

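View pics/s2c.png

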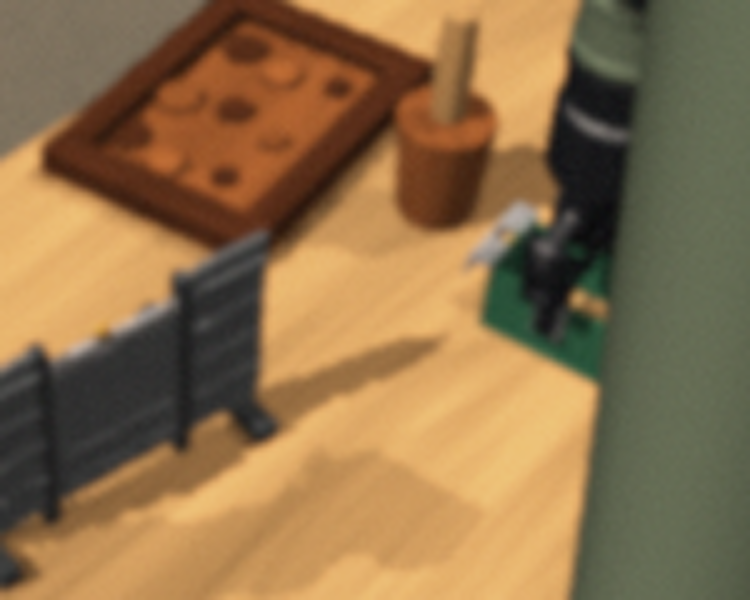

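The bin is held level and square (slot at about (255,128) in the wrist picture). Next I carry it to a stand-off 60 mm in front of the rail, turning it 15° to the panel's yaw.

```bash
python3 -m inch '[{"slide":[-8,-15,-8],"delta_rot":[0.02,0,0],"claw":-1},{"slide":[-15,-48,-25],"delta_rot":[0.06,0,0],"claw":-1},{"slide":[-15,-85,-45],"delta_rot":[0.11,0,0],"claw":-1},{"slide":[-15,-122,-65],"delta_rot":[0.16,0,0],"claw":-1},{"slide":[-15,-159,-85],"delta_rot":[0.2,0,0],"claw":-1},{"slide":[-15,-192,-102],"delta_rot":[0.23,0,0],"claw":-1},{"slide":[-15,-220,-117],"delta_rot":[0.255,0,0],"claw":-1},{"slide":[-15,-234,-124],"delta_rot":[0.262,0,0],"claw":-1}]' 60
python3 -m inch '[{"slide":[0,0,0],"delta_rot":[0,0,0],"claw":-1},{"slide":[0,0,0],"delta_rot":[0,0,0],"claw":-1},{"slide":[0,0,0],"delta_rot":[0,0,0],"claw":-1}]' 60
python3 - <<'E'
from h import *
s=env.observe();np.save('w3_T.npy',camera_params('wrist')['T']); cv2.imwrite('pics/w3.png',grab_frame('wrist')[:,:,::-1])
print(s['time'],s['position'],s['ee_rot'],s['ft_force'],s['width'])
M=R.from_rotvec(s['ee_rot']).as_matrix();print(M)
crop('pics/w3.png','pics/w3c.png',130,0,390,170,3)
E
```

```text
time: 4.13
position: [0.5069, -0.0041, 0.1809]
ee_rot: [-2.135, 0.163, 2.142]
ft_force: [0.2, -1.1, -2.9]
width: 0.0592
time: 4.38
position: [0.5061, -0.0086, 0.1817]
ee_rot: [-2.132, 0.173, 2.139]
ft_force: [0.7, 0.2, -3.0]
width: 0.0591
4.3833 [ 0.5061 -0.0086  0.1817] [-2.1324  0.1725  2.1393] [ 0.7197  0.2196 -2.9529] 0.05907732117968251
[[-0.0031 -0.162  -0.9868]
 [ 0.0018 -0.9868  0.162 ]
 [-1.     -0.0013  0.0033]]
```

View pics/w3.png

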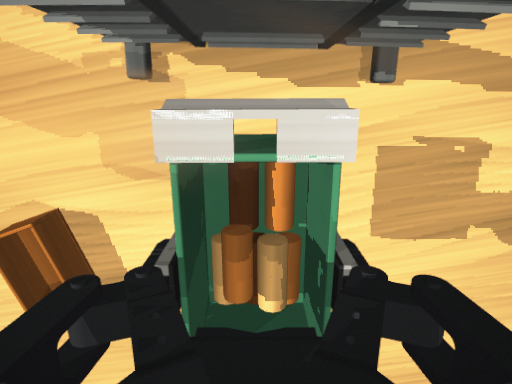

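View pics/w3c.png

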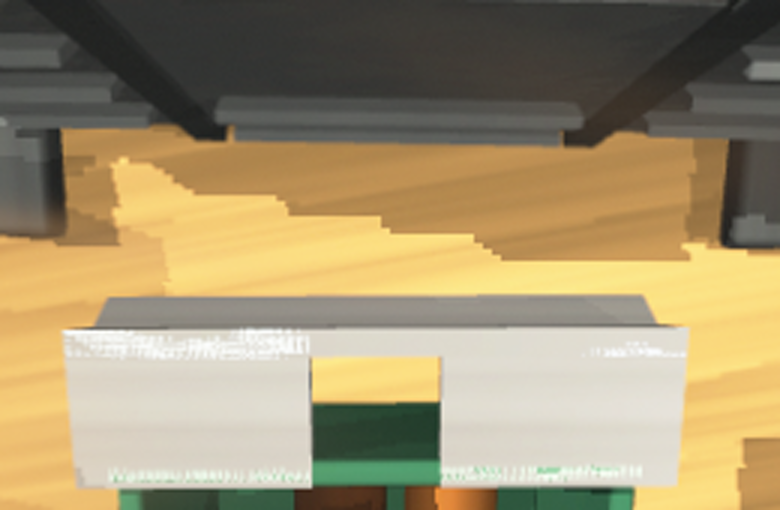

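The bin is seen level over the bench, and the rail is just outside the top of the frame. I'll go 25 mm closer, which leaves about 20 mm between tongue and rail, and look again.

```bash
python3 -m inch '[{"slide":[-3,0,-8],"delta_rot":[0,0,0],"claw":-1},{"slide":[-5,0,-18],"delta_rot":[0,0,0],"claw":-1},{"slide":[-5,0,-25],"delta_rot":[0,0,0],"claw":-1},{"slide":[-5,0,-25],"delta_rot":[0,0,0],"claw":-1},{"slide":[-5,0,-25],"delta_rot":[0,0,0],"claw":-1}]' 60
python3 - <<'E'
from h import *
s=env.observe();np.save('w4_T.npy',camera_params('wrist')['T']); cv2.imwrite('pics/w4.png',grab_frame('wrist')[:,:,::-1])
cv2.imwrite('pics/t4.png',grab_frame('top')[:,:,::-1]);cv2.imwrite('pics/s4.png',grab_frame('side')[:,:,::-1])
print(s['time'],s['position'],s['ee_rot'],s['ft_force'],s['width'])
crop('pics/w4.png','pics/w4c.png',130,0,390,170,3)
crop('pics/t4.png','pics/t4c.png',200,120,330,210,6)
crop('pics/s4.png','pics/s4c.png',195,115,315,215,6)
E
```

```text
time: 4.85
position: [0.5322, -0.0129, 0.1881]
ee_rot: [-2.135, 0.173, 2.136]
ft_force: [-1.5, 0.0, -2.8]
width: 0.0594
4.85 [ 0.5322 -0.0129  0.1881] [-2.1352  0.1726  2.1357] [-1.5135  0.0158 -2.7783] 0.059433393726062635
```

View pics/w4c.png

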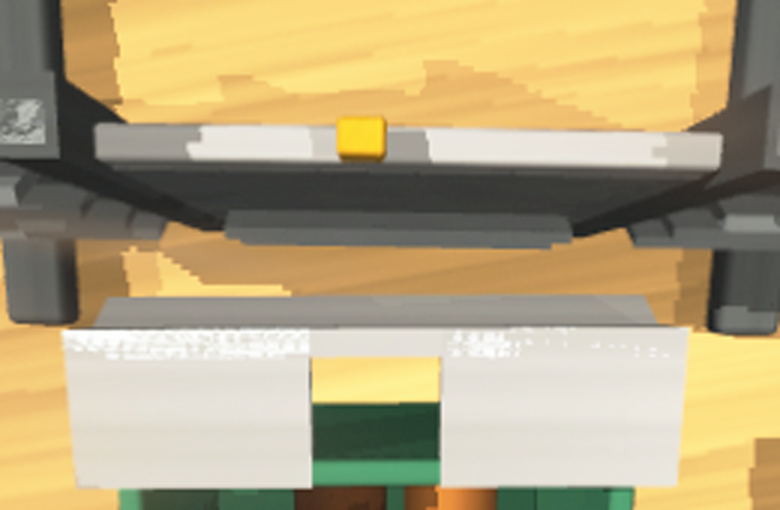

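View pics/t4c.png

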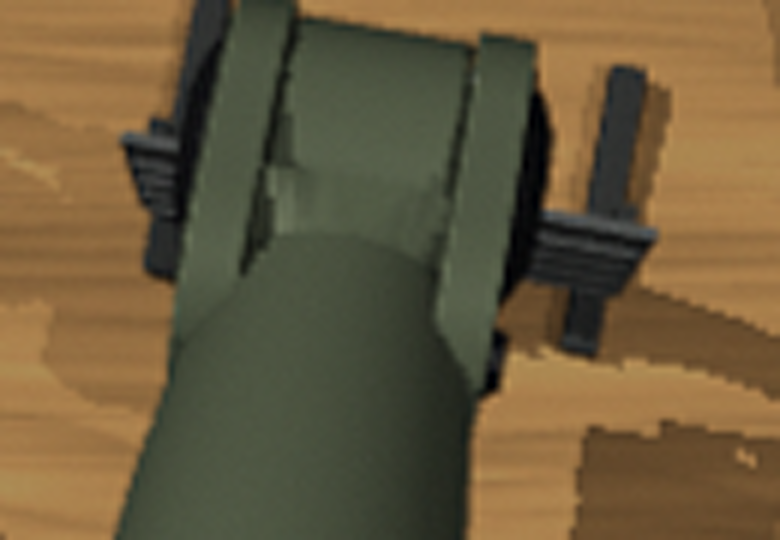

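View pics/s4c.png

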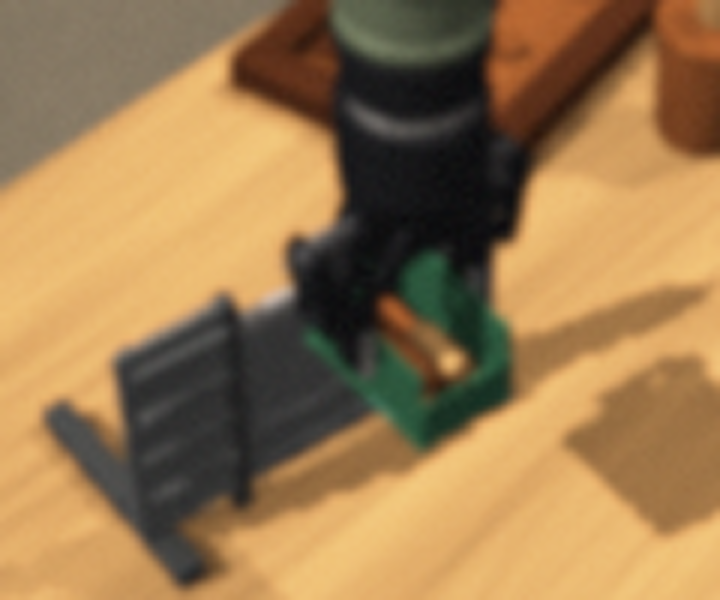

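Run:
```python
from h import *
W=camera_params('wrist');W['T']=np.load('w4_T.npy');T=camera_params('top')
s=env.observe();M=R.from_rotvec(s['ee_rot']).as_matrix();p=s['position'];print(p,M)
c=lambda x,y:(130+(x+.5)/3-.5,(y+.5)/3-.5)
P=lambda x,y,z:M.T@(atz(W,c(x,y),z)-p)*1000
zw=p[2]-.0197+.060
pr=lambda n,*a:print(n,*a)
pr('web back L,R',P(63,330,zw),P(688,328,zw)); pr('web front',P(78,487,zw),P(677,486,zw))
pr('slot rear L,R, front',P(311,357,zw),P(440,357,zw))
a,b,d,e=P(96,161,.16),P(720,168,.16),P(95,125,.16),P(722,133,.16)
pr('rail front',a,b,'back',d,e,np.linalg.norm(a-b)); v=b-a;v2=e-d;pr('yaw err',np.degrees(np.arctan2(v[2],v[1])),np.degrees(np.arctan2(v2[2],v2[1])))
pr('pin top',P(337,118,.169),P(385,118,.169),P(340,147,.169),P(386,147,.169))
pr('pin base',P(342,160,.16),P(384,160,.16))
u=c(361,133);pr('tri pin world',tri([(W,u),(T,(261.6,150.6))]),atz(W,u,.169))
```

```text
[ 0.5315 -0.0124  0.188 ] [[-0.0007 -0.1615 -0.9869]
 [ 0.002  -0.9869  0.1615]
 [-1.     -0.0019  0.001 ]]
web back L,R [-40.3044 -31.7874 -64.4873] [-40.4253  33.0527 -64.6977]
web front [-40.2884 -31.5796 -47.904 ] [-40.4093  33.2721 -48.0428]
slot rear L,R, front [-40.3495  -6.0631 -61.6764] [-40.3745   7.3815 -61.6788]
rail front [ 28.0455 -46.0876 -89.7618] [ 27.8526  58.0864 -88.7271] back [ 28.0395 -45.8517 -95.3514] [ 27.8475  57.941  -94.1814] 104.17940305730234
yaw err 0.5690813223713002 0.6458512253915983
pin top [ 18.9649  -5.4502 -94.7375] [ 18.951    2.0327 -94.7328] [ 18.9683  -5.0226 -90.5052] [ 18.9549   2.198  -90.5016]
pin base [ 27.9691  -5.0403 -89.7578] [ 27.9561   1.9443 -89.7545]
tri pin world (array([ 0.6247, -0.0257,  0.1585]), [np.float64(1.3443172992684525e-05), np.float64(1.3443172992726236e-05)]) [ 0.6231 -0.0256  0.169 ]
```

The wrist view shows the rail clearly: left end (162,48), right end (370,50), pin at about (250,44), slot at about (255,126). In the tool frame the slot is at (y 0.7, z -56) and the pin at (y -1.6, z -92). The panel needs a further 0.6° of yaw. Now I move over the rail, still high.

```bash
python3 -m inch '[{"slide":[0,-1,-8],"delta_rot":[0.005,0,0],"claw":-1},{"slide":[0,-2,-18],"delta_rot":[0.01,0,0],"claw":-1},{"slide":[0,-3,-28],"delta_rot":[0.01,0,0],"claw":-1},{"slide":[0,-3,-35],"delta_rot":[0.01,0,0],"claw":-1},{"slide":[0,-3,-36],"delta_rot":[0.01,0,0],"claw":-1},{"slide":[0,-3,-36],"delta_rot":[0.01,0,0],"claw":-1},{"slide":[0,-3,-36],"delta_rot":[0.01,0,0],"claw":-1}]' 60
python3 - <<'E'
from h import *
s=env.observe();np.save('w5_T.npy',camera_params('wrist')['T']); cv2.imwrite('pics/w5.png',grab_frame('wrist')[:,:,::-1])
print(s['time'],s['position'],s['ee_rot'],s['ft_force'],s['width'])
M=R.from_rotvec(s['ee_rot']).as_matrix();print(M)
crop('pics/w5.png','pics/w5c.png',130,60,390,230,3)
pin=np.array([.6231,-.0256,.165]); print('pin in tool',M.T@(pin-s['position'])*1000)
E
```

```text
time: 5.58
position: [0.5669, -0.019, 0.188]
ee_rot: [-2.132, 0.171, 2.133]
ft_force: [0.7, 0.1, -3.7]
width: 0.0595
5.5833 [ 0.5669 -0.019   0.188 ] [-2.1321  0.1712  2.1334] [ 0.687   0.146  -3.7248] 0.05945759310657671
[[-0.0001 -0.1646 -0.9864]
 [ 0.0053 -0.9863  0.1646]
 [-1.     -0.0052  0.001 ]]
pin in tool [ 22.9948  -2.6108 -56.497 ]
```

View pics/w5c.png

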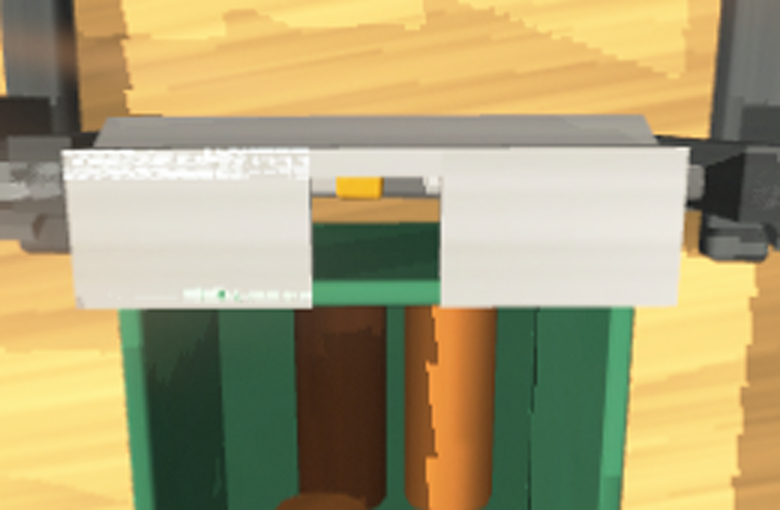

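```bash
python3 -m inch '[{"slide":[0,0,0],"delta_rot":[0,0,0],"claw":-1},{"slide":[0,0,0],"delta_rot":[0,0,0],"claw":-1}]' 60
python3 - <<'E'
from h import *
s=env.observe();W=camera_params('wrist');np.save('w6_T.npy',W['T']); cv2.imwrite('pics/w6.png',grab_frame('wrist')[:,:,::-1])
M=R.from_rotvec(s['ee_rot']).as_matrix();p=s['position'];print(p,M)
crop('pics/w6.png','pics/w6c.png',190,80,320,170,6)
c=lambda x,y:(130+(x+.5)/3-.5,60+(y+.5)/3-.5)
W['T']=np.load('w5_T.npy')
P=lambda x,y,z:M.T@(atz(W,c(x,y),z)-p)*1000
zw=p[2]+.0403
print('slot rear',P(311,177,zw),P(440,177,zw)); print('pin front top?',P(337,178,.169),P(381,178,.169),'base',P(337,197,.16),P(381,197,.16))
E
```

```text
time: 5.8
position: [0.5671, -0.019, 0.1883]
ee_rot: [-2.133, 0.171, 2.133]
ft_force: [-0.1, -0.3, -3.2]
width: 0.0596
[ 0.5671 -0.019   0.1883] [[ 0.0006 -0.1646 -0.9864]
 [ 0.0051 -0.9863  0.1646]
 [-1.     -0.0051  0.0003]]
slot rear [-40.2827  -6.5079 -60.7331] [-40.3514   6.8795 -60.7494]
pin front top? [ 19.3558  -6.3046 -56.8675] [ 19.3184   0.974  -56.8749] base [ 28.359   -6.7144 -53.0208] [ 28.3194   1.0125 -53.0296]
```

View pics/w6c.png

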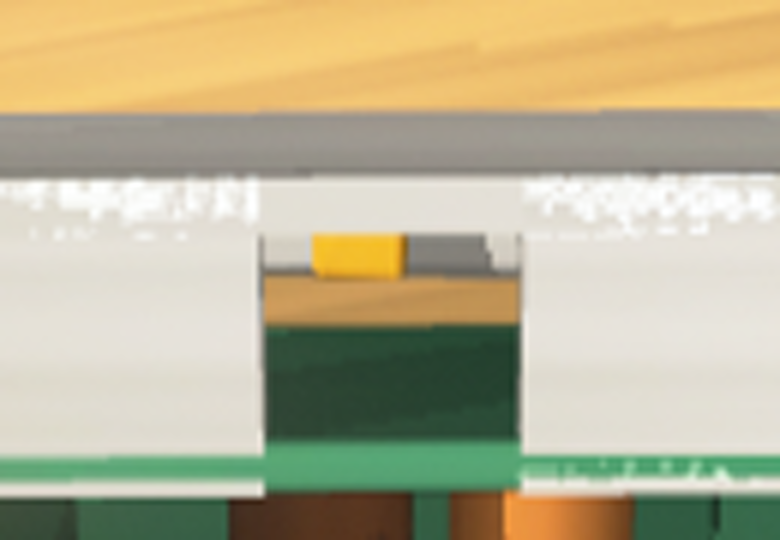

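```bash
python3 -m inch '[{"slide":[0,-2,-1],"delta_rot":[0,0,0],"claw":-1},{"slide":[5,-3,-1],"delta_rot":[0,0,0],"claw":-1},{"slide":[12,-3,-1],"delta_rot":[0,0,0],"claw":-1},{"slide":[20,-3,-1],"delta_rot":[0,0,0],"claw":-1},{"slide":[27,-3,-1],"delta_rot":[0,0,0],"claw":-1},{"slide":[30,-3,-1],"delta_rot":[0,0,0],"claw":-1},{"slide":[30,-3,-1],"delta_rot":[0,0,0],"claw":-1},{"slide":[30,-3,-1],"delta_rot":[0,0,0],"claw":-1}]' 60
python3 - <<'E'
from h import *
s=env.observe();W=camera_params('wrist');np.save('w7_T.npy',W['T']); cv2.imwrite('pics/w7.png',grab_frame('wrist')[:,:,::-1])
M=R.from_rotvec(s['ee_rot']).as_matrix();p=s['position'];print(p,M,s['ft_force'])
crop('pics/w7.png','pics/w7c.png',190,80,320,170,6)
E
```

```text
time: 6.52
position: [0.5685, -0.0176, 0.1579]
ee_rot: [-2.133, 0.168, 2.134]
ft_force: [-0.6, 0.6, -3.3]
width: 0.0593
[ 0.5685 -0.0176  0.1579] [[ 0.0002 -0.1624 -0.9867]
 [ 0.0064 -0.9867  0.1624]
 [-1.     -0.0063  0.0009]] [-0.6034  0.6111 -3.2801]
```

View pics/w7c.png

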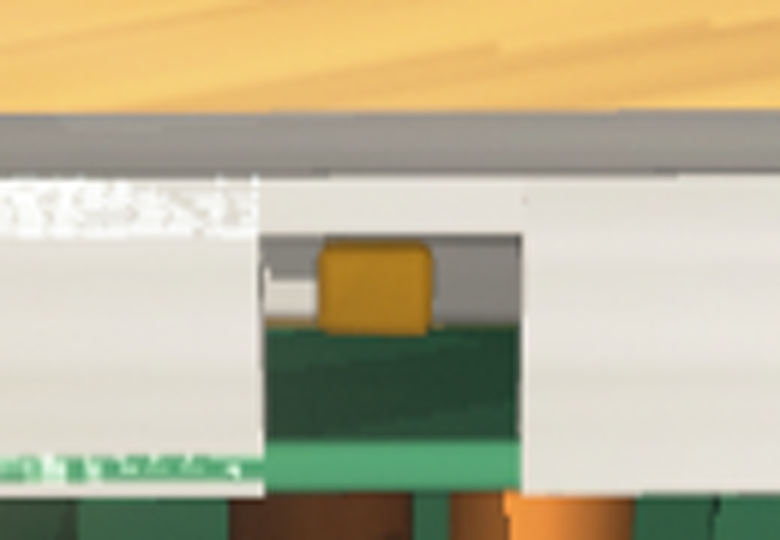

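Run:
```python
from h import *
s=env.observe();M=R.from_rotvec(s['ee_rot']).as_matrix();p=s['position'];print(p)
W=camera_params('wrist')
c=lambda x,y:(190+(x+.5)/6-.5,80+(y+.5)/6-.5)
W['T']=np.load('w7_T.npy')
P=lambda x,y,z:M.T@(atz(W,c(x,y),z)-p)*1000
zw=p[2]+.0403
print('slot rear',P(262,236,zw),P(521,236,zw),'slot front wall',P(390,490,zw),'back wall inner') 
print('pin rear top',P(320,243,.169),P(430,243,.169),'front top',P(318,300,.169),P(431,325,.169),'rail front',P(290,321,.16),P(500,321,.16))
```

```text
[ 0.5688 -0.0176  0.1583]
slot rear [-40.2611  -6.5399 -60.4554] [-40.346    6.8887 -60.4733] slot front wall [-40.3027   0.1018 -47.0754] back wall inner
pin rear top [-10.6709  -4.689  -58.1316] [-10.7176   2.7029 -58.1409] front top [-10.6697  -4.8599 -54.3357] [-10.7181   2.8015 -52.6647] rail front [ -1.6542  -7.2718 -51.9612] [ -1.7506   7.9746 -51.986 ]
```

```bash
python3 -m inch '[{"slide":[0,-1.5,0],"delta_rot":[0,0,0],"claw":-1},{"slide":[4,-1.5,0],"delta_rot":[0,0,0],"claw":-1},{"slide":[10,-1.5,0],"delta_rot":[0,0,0],"claw":-1},{"slide":[16,-1.5,0],"delta_rot":[0,0,0],"claw":-1},{"slide":[21,-1.5,0],"delta_rot":[0,0,0],"claw":-1},{"slide":[24,-1.5,0],"delta_rot":[0,0,0],"claw":-1},{"slide":[24,-1.5,0],"delta_rot":[0,0,0],"claw":-1},{"slide":[24,-1.5,0],"delta_rot":[0,0,0],"claw":-1}]' 60
python3 - <<'E'
from h import *
s=env.observe();W=camera_params('wrist');np.save('w8_T.npy',W['T']); cv2.imwrite('pics/w8.png',grab_frame('wrist')[:,:,::-1])
M=R.from_rotvec(s['ee_rot']).as_matrix();p=s['position'];print(p,M,s['ft_force'])
crop('pics/w8.png','pics/w8c.png',190,80,320,170,6)
E
```

```text
time: 7.23
position: [0.5687, -0.0167, 0.134]
ee_rot: [-2.134, 0.166, 2.134]
ft_force: [-0.6, 0.4, -3.8]
width: 0.0591
[ 0.5687 -0.0167  0.134 ] [[ 0.0004 -0.1612 -0.9869]
 [ 0.007  -0.9869  0.1612]
 [-1.     -0.0069  0.0007]] [-0.6474  0.4168 -3.8138]
```

View pics/w8c.png

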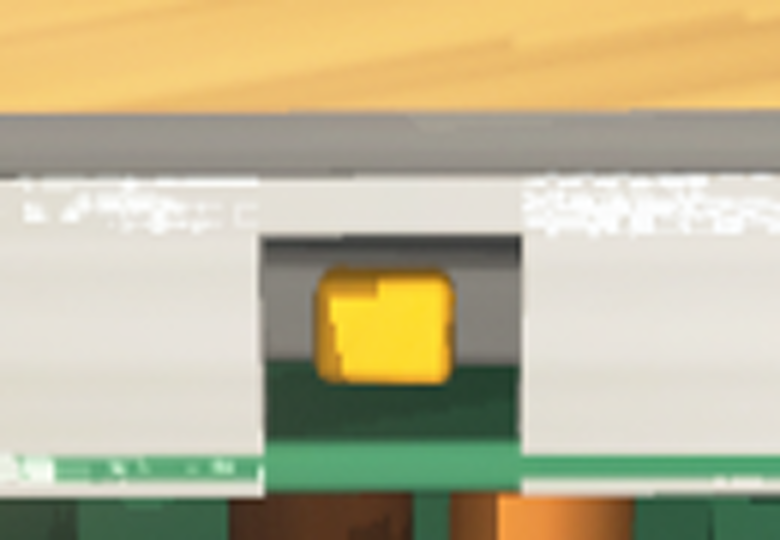

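```bash
python3 -m inch '[{"slide":[2,-0.5,0],"delta_rot":[0,0,0],"claw":-1},{"slide":[4,-0.5,0],"delta_rot":[0,0,0],"claw":-1},{"slide":[6,-0.5,0],"delta_rot":[0,0,0],"claw":-1},{"slide":[8,-0.5,0],"delta_rot":[0,0,0],"claw":-1},{"slide":[9,-0.5,0],"delta_rot":[0,0,0],"claw":-1},{"slide":[10,-0.5,0],"delta_rot":[0,0,0],"claw":-1},{"slide":[10,-0.5,0],"delta_rot":[0,0,0],"claw":-1}]' 60
python3 - <<'E'
from h import *
s=env.observe(); cv2.imwrite('pics/w9.png',grab_frame('wrist')[:,:,::-1]);cv2.imwrite('pics/s9.png',grab_frame('side')[:,:,::-1])
M=R.from_rotvec(s['ee_rot']).as_matrix();p=s['position'];print(s['time'],p,M,s['ft_force'])
crop('pics/w9.png','pics/w9c.png',150,60,370,190,3.5)
crop('pics/s9.png','pics/s9c.png',195,115,315,215,6)
E
```

```text
time: 7.87
position: [0.5688, -0.0162, 0.1241]
ee_rot: [-2.134, 0.166, 2.134]
ft_force: [-0.2, 0.7, -3.1]
width: 0.0593
7.8667 [ 0.5688 -0.0162  0.1241] [[ 0.0007 -0.1612 -0.9869]
 [ 0.0069 -0.9869  0.1612]
 [-1.     -0.0069  0.0004]] [-0.1583  0.6681 -3.0737]
```

View pics/w9c.png

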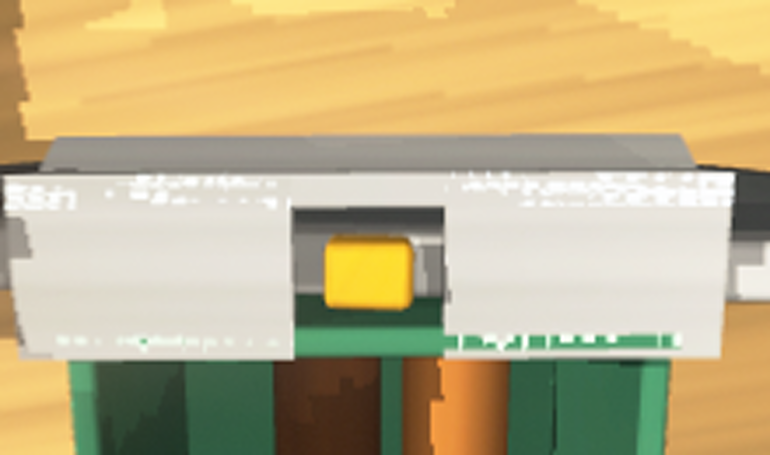

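View pics/s9c.png

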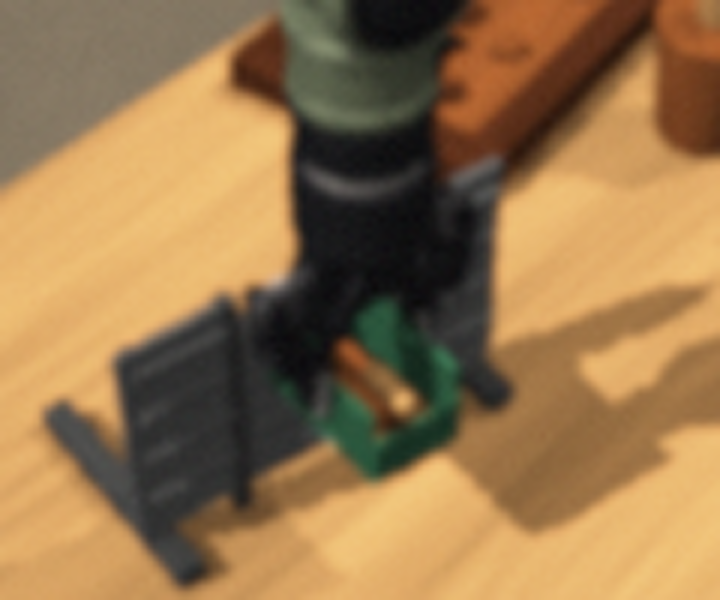

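The pin stands centred in the slot (at about (255,138) in the wrist picture), with no contact force yet. I'll lower until the force shows contact.

```bash
python3 -m inch '[{"slide":[1,0,0],"delta_rot":[0,0,0],"claw":-1},{"slide":[1.5,0,0],"delta_rot":[0,0,0],"claw":-1},{"slide":[1.5,0,0],"delta_rot":[0,0,0],"claw":-1}]' 60
python3 -m inch '[{"slide":[0.7,0,0],"delta_rot":[0,0,0],"claw":-1},{"slide":[1,0,0],"delta_rot":[0,0,0],"claw":-1},{"slide":[1,0,0],"delta_rot":[0,0,0],"claw":-1}]' 60
```

```text
time: 8.22
position: [0.5691, -0.0162, 0.123]
ee_rot: [-2.135, 0.166, 2.133]
ft_force: [-0.2, 0.4, -2.0]
width: 0.0592
time: 8.47
position: [0.5692, -0.0163, 0.1226]
ee_rot: [-2.136, 0.166, 2.132]
ft_force: [-2.0, 0.2, 3.5]
width: 0.0591
```

Contact was felt: the vertical force rose by about 6 N at the expected height (web underside ≈ 0.160). Releasing.

```bash
python3 -m inch '[{"slide":[0,0,0],"delta_rot":[0,0,0],"claw":0.5},{"slide":[0,0,0],"delta_rot":[0,0,0],"claw":1},{"slide":[0,0,0],"delta_rot":[0,0,0],"claw":1},{"slide":[0,0,0],"delta_rot":[0,0,0],"claw":1},{"slide":[0,0,0],"delta_rot":[0,0,0],"claw":1},{"slide":[0,0,0],"delta_rot":[0,0,0],"claw":1},{"slide":[0,0,0],"delta_rot":[0,0,0],"claw":1},{"slide":[0,0,0],"delta_rot":[0,0,0],"claw":1}]' 20
python3 - <<'E'
from h import *
s=env.observe(); cv2.imwrite('pics/w10.png',grab_frame('wrist')[:,:,::-1])
print(s['time'],s['position'],s['ft_force'],s['width'])
E
```

```text
time: 9.13
position: [0.5689, -0.0162, 0.1218]
ee_rot: [-2.134, 0.166, 2.133]
ft_force: [0.7, 0.9, 0.7]
width: 0.0854
9.1333 [ 0.5689 -0.0162  0.1218] [0.7488 0.8593 0.7355] 0.08539985425319079
```

View pics/w10.png

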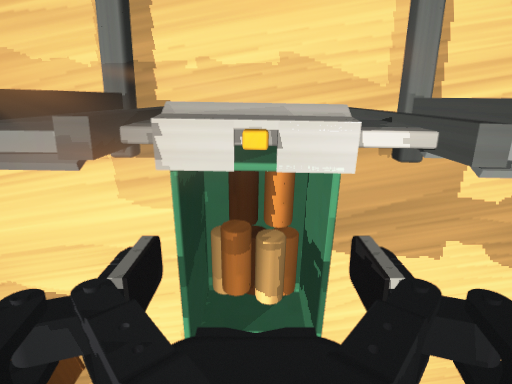

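The bin hangs with the pin at (255,139) in the slot and both fingers clear of its sides. I'll withdraw straight up.

```bash
python3 -m inch '[{"slide":[-10,0,0],"delta_rot":[0,0,0],"claw":1},{"slide":[-25,0,0],"delta_rot":[0,0,0],"claw":1},{"slide":[-50,0,0],"delta_rot":[0,0,0],"claw":1},{"slide":[-75,0,0],"delta_rot":[0,0,0],"claw":1},{"slide":[-100,0,0],"delta_rot":[0,0,0],"claw":1},{"slide":[-120,0,20],"delta_rot":[0,0,0],"claw":1},{"slide":[-130,0,40],"delta_rot":[0,0,0],"claw":1},{"slide":[-130,0,50],"delta_rot":[0,0,0],"claw":1}]'
python3 -m inch '[{"slide":[0,0,0],"delta_rot":[0,0,0],"claw":1},{"slide":[0,0,0],"delta_rot":[0,0,0],"claw":1},{"slide":[0,0,0],"delta_rot":[0,0,0],"claw":1},{"slide":[0,0,0],"delta_rot":[0,0,0],"claw":1}]'
python3 - <<'E'
from h import *
s=env.observe(); np.save('w11_T.npy',camera_params('wrist')['T']);cv2.imwrite('pics/w11.png',grab_frame('wrist')[:,:,::-1])
cv2.imwrite('pics/s11.png',grab_frame('side')[:,:,::-1]);crop('pics/s11.png','pics/s11c.png',195,115,315,215,6)
crop('pics/w11.png','pics/w11c.png',150,0,370,170,3.5)
print(s['time'],s['position'],s['ft_force'],s['width'])
E
```

```text
time: 9.85
position: [0.5192, -0.0089, 0.2554]
ee_rot: [-2.139, 0.166, 2.129]
ft_force: [-0.5, -0.2, 0.2]
width: 0.0854
time: 10.18
position: [0.52, -0.0092, 0.2515]
ee_rot: [-2.134, 0.166, 2.134]
ft_force: [-0.2, -0.1, 0.6]
width: 0.0852
10.1833 [ 0.52   -0.0092  0.2515] [-0.1555 -0.1226  0.6249] 0.08515672682605877
```

View pics/w11c.png

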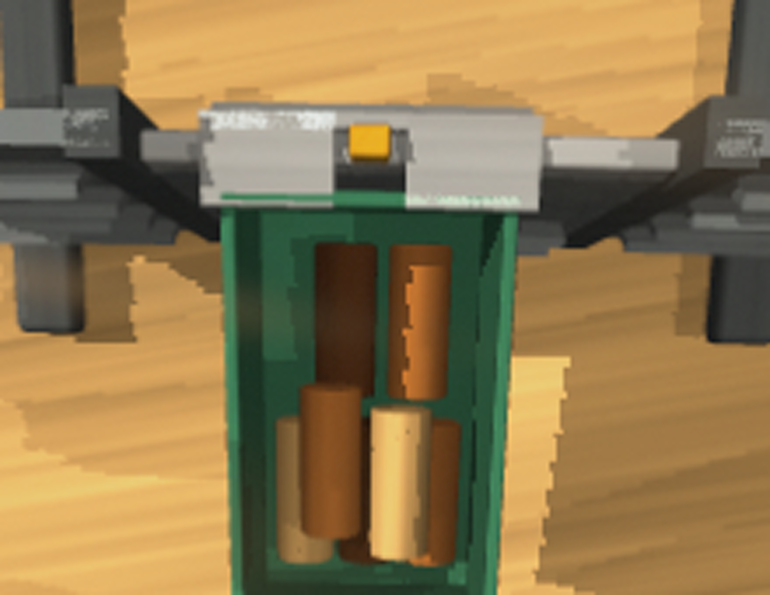

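View pics/s11c.png

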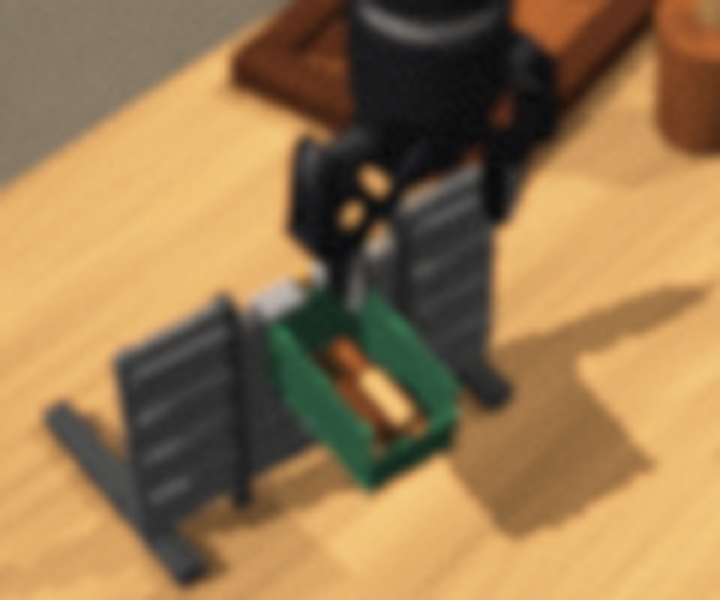

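Run:
```python
from h import *
W=camera_params('wrist');W['T']=np.load('w11_T.npy')
c=lambda x,y:(150+(x+.5)/3.5-.5,(y+.5)/3.5-.5)
P=lambda x,y,z:atz(W,c(x,y),z)
for z in (.163,.172):
    a,b=P(200,113,z),P(542,115,z);s1,s2=P(333,180,z),P(407,180,z)
    print(z,'web',np.linalg.norm(a-b),'slot',np.linalg.norm(s1-s2))
a,b=P(201,206,.163),P(540,211,.163);v=a-b;print('web front yaw',np.degrees(np.arctan2(-v[0],v[1])))
a,b=P(140,160,.16),P(678,166,.16);v=a-b;print('rail',np.linalg.norm(v),'yaw',np.degrees(np.arctan2(-v[0],v[1])))
```

```text
0.163 web 0.06520382632563565 slot 0.014290195837385193
0.172 web 0.06264849018873847 slot 0.013730163460692432
web front yaw -10.067146933325503
rail 0.10501913728865943 yaw -9.83494854784293
```

Run:
```python
from plant import env
s=env.observe();print(s['time'],s['ft_force'],s['width']);print(env.finish_job())
```

```text
10.2833 [ 0.48213537  0.21137571 -0.88551169] 0.0856995827937204
the job is handed in; nothing more can be done
None
```

The green bin is hanging on the rail with the brass pin through its slot. I let it go, withdrew the gripper and handed the job in at 10.3 s of the 54 s allowed.

I gripped the bin across its sides, carried it upright to the panel and put the lip over the rail. I had already located the pin with the wrist camera, so the slot went straight down over it. I did not need to slide the lip along the rail while it rested on the pin.

**Last checks:**
- **Seated height:** lowering met contact with the lip's web at about rail height. In the last wrist picture the lip measures 65.2 mm wide if it is sitting down, and would measure 62.6 mm if it were still on top of the pin. The true width is 66 mm. The rail in the same picture reads 105 mm against 106 mm, the same small scale error.
- **Alignment:** the bin is turned -10.1° and the rail -9.8°.
- **Robot clear:** the fingers are fully open and above the bin, and the wrist force is within 1 N of zero, which is noise.
- **Other items:** the robot passed well clear of them and nothing looked moved. I did not measure their positions at the end.

**What disagreed:**
- Small sideways moves came out shorter than commanded, once even going the wrong way by about 1 mm. I corrected these from the wrist pictures until the slot and pin lined up.
- I did not measure the bin's final lean. In the side picture it looks only slight.

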